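# Prise a concertina end case open evenly with a wedge

## Task

With the green wedge from the tool rack, prise the halves of the black concertina case evenly apart: push it down into the seam's two end notches by turns, never letting one end get over 10 mm ahead, until the seam is open at least 12 mm at both ends. Touch the case with the wedge alone and leave the screwdriver and awl in the rack. Finish with the wedge let go, standing in the seam at a notch.

Things in the scene. Friction and masses are not known exactly. Their poses are not given: they have to be found in the camera images.
- wedge: Green plastic wedge, upright in any of 3 rack wells (rack top 70 mm up). Handle block 32 (x) by 36 (y) mm, 62 mm tall; below it a blade 55 mm long, 24 mm wide along y, tapering evenly on both faces from 20 mm thick along x at the handle to 2 mm at the tip. Origin: centre of the handle's underside, at rack-top height at the start; z up. 80 g. A half turn about z makes no difference.
- screwdriver: Bystander: round red screwdriver handle, 68 mm tall, upright in another well of the wooden tool rack. Well centres are 75 mm apart. Origin: on its axis, at the rack's top.
- awl: Bystander: round yellow awl handle, 60 mm tall, upright in another well of the rack. Origin: on its axis, at the rack's top.
- front_half: Half of the black case nearer the robot, 160 wide, 55 deep, top 110 mm above the table; case on edge in a fixed cradle, seam upright, shut at the start. Origin: this half's seam edge at the bottom of the right (-y) notch, 98 mm up, 55 mm from the seam's middle. x across the seam, away from the robot; y along it to the left. Each half's end slides out against 3 N friction and stays.
- back_half: The farther half, same size and axes. Origin: its seam edge at the bottom of the right notch; horizontal distance from front_half's origin = opening there, 0 when shut. Red V notches at both ends, 30 to 80 mm from the seam's middle, 16 mm wide at the top when shut, narrow to the seam at 98 mm height; below is room for the blade.
- front_left (a point): Front half's seam edge at the bottom of the left (+y) notch, 98 mm above the table, 110 mm from front_half's origin. Pressing the wedge in (under 20 N) opens the end it is in as wide as the blade is thick at 98 mm height; the other end stays as it is. A flat brass plate on the front half, 48 mm along the seam, 4 mm thick, covers the seam's middle.
- back_left (a point): The same point on the back half; its horizontal distance from front_left is the opening at the left end, 0 when shut.
Mind the look-alikes: they are no part of the job. Of the things shaped like the wedge, the green one is meant.

How it is judged:
At the end, for the whole second after the job is handed in: Seam open at least 12 mm at both ends, halves within 0.1 rad of parallel (11 mm lead over 110 mm); wedge released and at rest in the seam: origin within 35 mm horizontally of a listed seam point, 95 to 140 mm above the table, leaning under 20 degrees (horizontal distance between front_half and back_half above 0.012 m and horizontal distance between front_left and back_left above 0.012 m and angle between the x axis of front_half and the x axis of back_half, either way round below 0.1 rad and (horizontal distance between wedge and front_half below 0.035 m or horizontal distance between wedge and back_half below 0.035 m or horizontal distance between wedge and front_left below 0.035 m or horizontal distance between wedge and back_left below 0.035 m) and height (world z) of wedge between 0.095 and 0.14 m and angle between wedge's own z axis and vertical below 0.35 rad and linear speed of wedge below 0.02 m/s); the robot touches nothing.
It fails at once if one end of the seam is more than 11 mm ahead of the other (halves more than 0.1 rad out of parallel) (angle between the x axis of front_half and the x axis of back_half, either way round above 0.1 rad).
It fails at once if the robot itself presses on the case (over 2 N) (contact force between any of the fingers, the arm and front_half above 2 N or contact force between any of the fingers, the arm and back_half above 2 N).
It fails at once if the screwdriver or the awl leaves its well (moved over 30 mm) (distance of any of screwdriver, awl from where it was at the start of the episode above 0.03 m).
It also fails if it takes over 54 s, if anything falls off the work surface, if the arm or the gripper's body presses on something with over 40 N, if the wrist force passes 120 N, or if a joint passes its speed limit or range.

## Robot

A 7-joint arm with a two-finger parallel gripper is mounted at the origin on the work surface. World frame = base frame: x ahead of the robot, y to its left, z up, the work surface at z = 0. Lengths are in m, angles in rad, forces in N, time in s.
With the tool pointing down it reaches from about 0.4 to 0.85 m from the base axis. Payload 4.5 kg.
Tool frame: the origin (TCP) lies at the very end of the fingers, on their centre line; the grasp point (between the pads) lies 19 mm behind it (tcp_to_grasp is the z of the grasp point in the tool frame, in m); z points along the fingers, y is the line along which they close (so a half turn about z gives the same grasp; the last joint's range is limited). The gripper opens to 88 mm and grips with 3 to 60 N. Pads are 18 mm wide; open, the fingers measure 123 mm over their backs; the gripper's body (75 mm by 187 mm) begins 45 mm behind the grasp point.
Start: joints at [-1.156, 0.689, -0.195, 1.565, 0.157, 0.902, -0.215], TCP at [0.232, 0.58, 0.239] pointing down, gripper open.
Joint ranges: [-3.01, 3.01], [-0.46, 2.08], [-1.47, 1.51], [0.13, 2.56], [-1, 4.14], [0.04, 2.09], [-2.66, 2.66]. Speed limits (rad/s): [2.57, 2.57, 3.14, 3.14, 3.14, 3.14, 3.14].

## Interface

Orientations are given as a unit quaternion [x, y, z, w].
In Python, from plant import * gives the robot as it stands. The module is installed in compiled form; this text tells all that it offers.
- The arm moves only by the shell command python3 -m jog 'ROWS' [OPENING] [FORCE]. ROWS is JSON, a list that holds one entry, the list of rows, each a list of 6 numbers: the shift along the tool's x, y, z in m, then the turn, a rotation vector about the tool's x, y, z in rad. In form: [[[dx, dy, dz, ax, ay, az], ...]]. A call has 1 to 12 rows; each row shifts and turns the commanded pose from where the row before left it, along the tool's axes as they then stand; what a row does not reach is not made up. A row lasts 1/8 s, in which the tool goes at most 62.5 mm and 10.7 degrees, less where a joint would pass 70% of its speed; a pose out of reach is approached as far as the arm can. A call with a gripper value outside its range is refused whole. OPENING is the finger opening in m, from 0 to 0.0881, set as the call begins (- or left out, the last holds). The fingers move at their own pace and stop on an object; FORCE is the grip in N (left out, the last holds). Time passes only in rows, so rows that do not move let the fingers close. It gives the time, the measured TCP pose, the force, the opening and the grip force at its end, in the units of the state.
- get_state(): the state, without advancing time (a new reading comes with each control period).
- snapshot(name): name is "side" or "top" or "wrist"; returns a dict with "frame" (384x512x3 uint8, red, green, blue), "mtx" (3x3 intrinsics, pixels), "xyz" and "orientation" of the camera in the world; the wrist camera has in their place "mount" (4x4, takes a point from camera to tool coordinates, whose origin is the TCP and whose axes are the flange's). Camera axes: x right, y down, z forward; pixel columns grow to the right and rows downward; lengths in m; the calibration is good to about 2 mm. A picture is of the moment at which its call begins: read the wrist's pose just before it. There is no depth.
- finish_job(): hands the job in; it is judged then, once.
The state is a dict: "clock": time; "q": joint angles; "qd": joint speeds; "joint_torque": joint torques, N m; "tool_pos": TCP position; "eef_rot": TCP orientation; "contact_force": force on the tool from outside, world axes, zero at the start; "moment": the same for the moment, N m; "opening": opening from 0.0 (shut) to 1.0 (fully open); "finger_force": force on a finger pad.
Only numpy, scipy, OpenCV 4.12 (cv2) and the standard library are available. Lean on these libraries where they do the work, as an engineer would, in place of code of your own. Each camera call takes 0.05 s, during which the arm holds its last target. There are 200 camera calls.

## Working session

There is one attempt and no reset: what is moved stays moved. The work goes in short steps, Python scripts to look and compute and a shell command to move; the robot and the scene stay as the last step left them, time stands still between calls to the robot, and variables do not carry over. Pictures are saved under pics/ and viewed, at most 10 in all, crops included, and the job is handed in when it is done.

```bash
mkdir -p pics
python3 - <<'E'
from plant import *
import cv2,numpy as np
s=get_state();print(s)
for n in("top","side"):
    d=snapshot(n);cv2.imwrite(f"pics/{n}0.png",d["frame"][:,:,::-1]);print(n,d["mtx"],d["xyz"],d["orientation"])
E
```

```text
{'clock': 0.0, 'q': array([-1.15616644,  0.68997477, -0.19451619,  1.56633566,  0.15732464,
        0.90249029, -0.21511441]), 'qd': array([ 3.42530092e-04, -5.74687415e-05,  3.33789734e-04, -1.19256218e-03,
        1.26554361e-03,  8.70666377e-04,  1.15049233e-03]), 'joint_torque': array([ 1.05750118e-03, -5.27558613e+01, -1.26671333e+00, -1.53425288e+01,
       -5.25925658e-02,  6.59287631e-03,  1.75817991e-04]), 'tool_pos': array([0.2321248 , 0.57962233, 0.23791807]), 'eef_rot': array([ 1.89224076e-01,  9.81933514e-01, -9.01557107e-04, -9.79148324e-05]), 'contact_force': array([-0.99239837, -0.13208169,  0.97184986]), 'moment': array([0.01882907, 0.02983683, 0.01857504]), 'finger_force': 0.0, 'opening': 0.9978674750318849}
top [[481.27795546   0.         260.99659858]
 [  0.         481.27795546 189.70651478]
 [  0.           0.           1.        ]] [0.45685948 0.03368553 1.19538122] [ 0.71646882 -0.69710899  0.01806737 -0.01962259]
side [[359.11227588   0.         257.31290979]
 [  0.         359.11227588 191.97603576]
 [  0.           0.           1.        ]] [ 0.20566873 -0.35535475  0.55605627] [ 0.86314224 -0.29272977  0.14014018 -0.38685331]
```

View pics/top0.png

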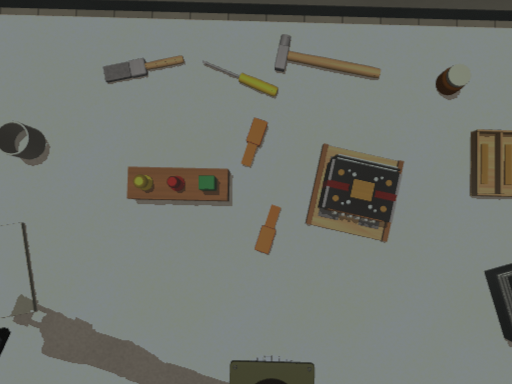

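View pics/side0.png

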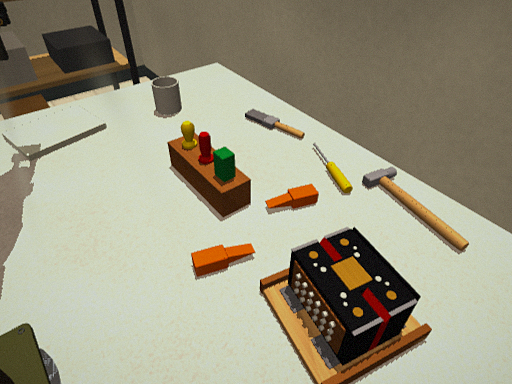

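The top view shows the rack with yellow awl at (142,182), red screwdriver at (173,182) and green wedge block at (207,183). The look-alikes are the orange wedges lying at (257,133) and (268,230). The case is at (360,190), with red notches at about (338,185) and (384,195) and brass between them. I choose the green block at (207,183) and check it in a close crop.

```bash
cat > h.py <<'E'
from plant import *
import cv2,numpy as np
from scipy.spatial.transform import Rotation as R
def ray(d,uv):
    v=np.linalg.inv(d["mtx"])@[uv[0],uv[1],1]
    return R.from_quat(d["orientation"]).apply(v)
def onz(d,uv,z):
    r=ray(d,uv);o=np.array(d["xyz"]);return o+r*(z-o[2])/r[2]
def mask(d,lo,hi,box):
    h=cv2.cvtColor(d["frame"],cv2.COLOR_RGB2HSV);m=cv2.inRange(h,np.array(lo),np.array(hi))
    k=np.zeros_like(m);x0,y0,x1,y1=box;k[y0:y1,x0:x1]=255
    return m&k
def blobs(m,amin=15):
    c,_=cv2.findContours(m,cv2.RETR_EXTERNAL,cv2.CHAIN_APPROX_NONE)
    return [(cv2.contourArea(x),cv2.minAreaRect(x)) for x in c if cv2.contourArea(x)>amin]
E
python3 - <<'E'
from h import *
d=snapshot("top")
f=d["frame"]
a=cv2.resize(f[155:215,120:240],None,fx=5,fy=5,interpolation=cv2.INTER_NEAREST)
b=cv2.resize(f[140:245,300:410],None,fx=5,fy=5,interpolation=cv2.INTER_NEAREST)
a=cv2.copyMakeBorder(a,0,0,0,0,0); cv2.imwrite("pics/rack.png",a[:,:,::-1]); cv2.imwrite("pics/case.png",b[:,:,::-1])
for n,lo,hi,box in(("green",(45,100,30),(85,255,255),(190,160,230,210)),("redA",(0,150,60),(6,255,255),(322,170,352,205)),("redB",(0,150,60),(6,255,255),(370,170,400,210)),("brass",(10,120,110),(28,255,255),(345,175,378,205))):
    for A,r in blobs(mask(d,lo,hi,box)): print(n,A,np.round(r[0],1),np.round(r[1],1),round(r[2],1),[np.round(onz(d,p,.132 if n=="green" else .108),4)[:2].tolist() for p in [r[0],*cv2.boxPoints(r)]])
E
```

```text
green 168.0 [206. 182.] [12. 14.] 90.0 [[0.5273, 0.159], [0.5402, 0.175], [0.5411, 0.144], [0.5144, 0.1431], [0.5136, 0.1741]]
redA 97.5 [337.6 184.6] [20.4  6.2] 12.5 [[0.5311, -0.1362], [0.5286, -0.1122], [0.5424, -0.115], [0.5335, -0.1602], [0.5198, -0.1574]]
redB 91.5 [385.1 195.5] [19.9  5.8] 14.0 [[0.5093, -0.2439], [0.5078, -0.2206], [0.5206, -0.2236], [0.5109, -0.2673], [0.4981, -0.2643]]
brass 309.0 [362.2 189.5] [19.7 17.6] 12.5 [[0.5216, -0.192], [0.5063, -0.1662], [0.5454, -0.1741], [0.5369, -0.2179], [0.4978, -0.2098]]
```

View pics/rack.png

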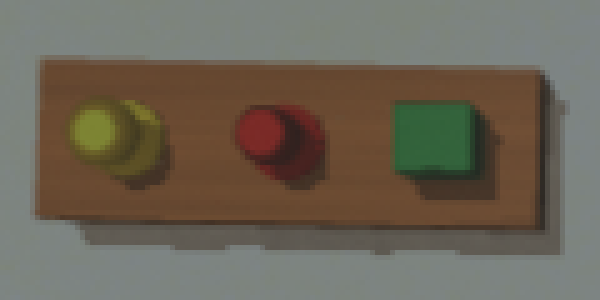

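View pics/case.png

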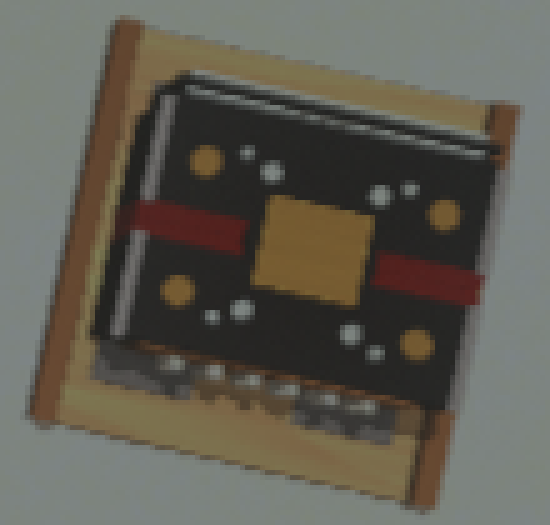

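The rack crop shows one clean green block (face about 80x70 px in the crop), the upright wedge beside the red and yellow handles. The case crop shows the two red notch strips on either side of the brass plate. They measure 110 mm apart, with the seam yawed -11.4°. The next script computes the reach.

```bash
cat >> h.py <<'E'
W=np.array([.527,.159]);A=np.array([.531,-.136]);B=np.array([.5093,-.2439])
def todo(p,yawdeg):
    s=get_state();T=R.from_quat(s["eef_rot"]);y=np.radians(yawdeg)
    G=R.from_matrix(np.array([[-np.sin(y)*-1*-1,np.cos(y),0],[np.cos(y),np.sin(y),0],[0,0,-1]]).T) if 0 else None
    ty=np.array([np.cos(y),np.sin(y),0]);tz=np.array([0,0,-1.]);tx=np.cross(ty,tz)
    G=R.from_matrix(np.c_[tx,ty,tz])
    d=np.array(p)-s["tool_pos"]
    print("t",round(s["clock"],2),"tcp",np.round(s["tool_pos"],4),"F",np.round(s["contact_force"],1),"open",round(s["opening"]*.0881,4),"grip",round(s["finger_force"],1))
    print("shift now",np.round(T.inv().apply(d),4),"rotvec tool",np.round((T.inv()*G).as_rotvec(),3),"shift after turn",np.round(G.inv().apply(d),4))
E
sed -i '/if 0 else None/d' h.py
python3 -c "
from h import *
todo([*W,.235],0);todo([*W,.235],180)"
```

```text
t 0.15 tcp [0.2321 0.5798 0.2381] F [-0.6 -0.   0.3] open 0.0883 grip 0.0
shift now [-0.4301 -0.2811  0.0036] rotvec tool [-1.00e-03  1.00e-03  1.19e+00] shift after turn [-0.4208  0.2949  0.0031]
t 0.15 tcp [0.2321 0.5798 0.2381] F [-0.6 -0.   0.3] open 0.0883 grip 0.0
shift now [-0.4301 -0.2811  0.0036] rotvec tool [-1.000e-03 -1.000e-03 -1.951e+00] shift after turn [ 0.4208 -0.2949  0.0031]
```

```bash
python3 -m jog '[[[-0.043,-0.028,0,0,0,0],[-0.043,-0.028,0,0,0,0],[-0.043,-0.028,0,0,0,0],[-0.043,-0.028,0,0,0,0],[-0.043,-0.028,0,0,0,0],[-0.043,-0.028,0,0,0,0],[-0.043,-0.028,0,0,0,0],[-0.043,-0.028,0,0,0,0],[-0.043,-0.028,0,0,0,0],[-0.043,-0.028,0,0,0,0]]]' 0.088; python3 -m jog '[[[0,0,0,0,0,0.17],[0,0,0,0,0,0.17],[0,0,0,0,0,0.17],[0,0,0,0,0,0.17],[0,0,0,0,0,0.17],[0,0,0,0,0,0.17],[0,0,0,0,0,0.17],[0,0,0,0,0,0]]]'; python3 -c "
from h import *
todo([*W,.235],0)
d=snapshot('wrist');print(d['mtx'],d['mount']);cv2.imwrite('pics/w1.png',d['frame'][:,:,::-1])"
```

```text
clock: 1.4
tool_pos: [0.5281, 0.1591, 0.2386]
eef_rot: [0.189, 0.982, 0.0, -0.0]
contact_force: [-0.1, -0.6, 0.1]
opening: 1.002
finger_force: 0.0
clock: 2.4
tool_pos: [0.5272, 0.1606, 0.2385]
eef_rot: [0.706, 0.708, -0.0, 0.0]
contact_force: [0.1, 0.5, 0.3]
opening: 0.996
finger_force: 0.0
t 2.4 tcp [0.5272 0.1606 0.2385] F [0.1 0.5 0.3] open 0.0877 grip 0.0
shift now [-0.0016 -0.0002  0.0035] rotvec tool [-0.     0.001  0.002] shift after turn [-0.0016 -0.0002  0.0035]
[[281.73285473   0.         257.51472966]
 [  0.         281.73285473 196.98014957]
 [  0.           0.           1.        ]] [[-2.29604521e-04 -9.45651131e-01 -3.25182850e-01  8.39246191e-02]
 [ 9.99999625e-01 -4.88539208e-04  7.14623234e-04  1.16726595e-03]
 [-8.34648841e-04 -3.25182564e-01  9.45650889e-01 -1.45918959e-01]
 [ 0.00000000e+00  0.00000000e+00  0.00000000e+00  1.00000000e+00]]
```

```bash
cat >> h.py <<'E'
def wrist():
    s=get_state();d=snapshot("wrist");M=np.array(d["mount"]);T=R.from_quat(s["eef_rot"])
    d["xyz"]=s["tool_pos"]+T.apply(M[:3,3]);d["orientation"]=(T*R.from_matrix(M[:3,:3])).as_quat();return d
E
python3 - <<'E'
from h import *
d=wrist();m=mask(d,(45,100,30),(85,255,255),(0,0,512,384))
f=cv2.cvtColor(d["frame"],cv2.COLOR_RGB2HSV)
for A,r in blobs(m,200):
    print(A,r[0],r[1],r[2]); print([np.round(onz(d,p,.132)[:2],4) for p in [r[0],*cv2.boxPoints(r)]])
E
```

```text
1444.0 (256.5, 187.5) (47.0, 33.0) 90.0
[array([0.5275, 0.1671]), array([0.5125, 0.1894]), array([0.5425, 0.1895]), array([0.5435, 0.1434]), array([0.5117, 0.1433])]
```

View pics/w1.png

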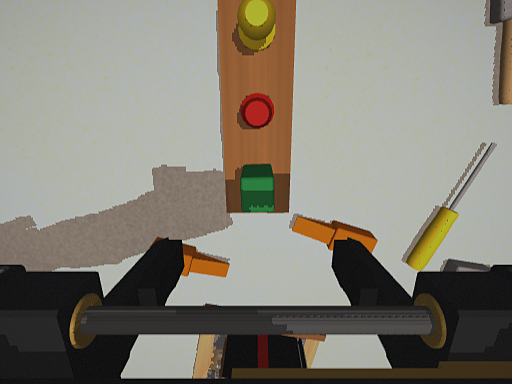

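The wrist view shows the green block at (257,188) centred between the fingers, with its edges parallel to the image and the red handle clear at (257,110). I descend and grip.

```bash
python3 -m jog '[[[0,0,0.035,0,0,0],[0,0,0.035,0,0,0],[0,0,0.035,0,0,0],[0,0,0.03,0,0,0],[0,0,0.0225,0,0,0],[0,0,0,0,0,0]]]'; python3 -m jog '[[[0,0,0,0,0,0],[0,0,0,0,0,0],[0,0,0,0,0,0],[0,0,0,0,0,0],[0,0,0,0,0,0],[0,0,0,0,0,0]]]' 0.02 60
```

```text
clock: 3.25
tool_pos: [0.5263, 0.1602, 0.0798]
eef_rot: [0.707, 0.708, -0.001, -0.001]
contact_force: [0.7, 0.2, -0.2]
opening: 0.997
finger_force: 0.0
clock: 4.0
tool_pos: [0.5274, 0.1606, 0.0813]
eef_rot: [0.707, 0.707, 0.0, -0.0]
contact_force: [-0.9, 0.8, 0.9]
opening: 0.359
finger_force: 59.8
```

```bash
python3 -m jog '[[[0,0,-0.02,0,0,0],[0,0,-0.03,0,0,0],[0,0,-0.05,0,0,0],[0,0,-0.05,0,0,0],[0,0,0,0,0,0],[-0.05,0,0,0,0,0],[-0.05,0,0,0,0,0],[-0.05,0,0,0,0,0],[-0.05,0,0,0,0,0],[-0.05,0,0,0,0,0],[-0.026,0,0,0,0,0],[0,0,0,0,0,0]]]'; python3 -m jog '[[[0,0,0,0,0,0.1],[0,0,0,0,0,0.099],[0,0,0,0,0,0],[0,0,0,0,0,0]]]'
python3 - <<'E'
from h import *
todo([*A,.231],-11.4)
d=snapshot("side");cv2.imwrite("pics/s2.png",d["frame"][:,:,::-1])
w=snapshot("wrist");cv2.imwrite("pics/w2.png",w["frame"][:,:,::-1])
E
```

```text
clock: 5.5
tool_pos: [0.5261, -0.118, 0.2298]
eef_rot: [0.709, 0.705, -0.001, -0.001]
contact_force: [-0.3, 0.9, -0.4]
opening: 0.362
finger_force: 59.8
clock: 6.0
tool_pos: [0.5272, -0.1143, 0.2307]
eef_rot: [0.773, 0.635, -0.0, -0.001]
contact_force: [-1.0, -0.4, -0.8]
opening: 0.355
finger_force: 59.8
t 6.0 tcp [ 0.5272 -0.1143  0.2307] F [-1.  -0.4 -0.8] open 0.0313 grip 59.8
shift now [-0.0206  0.0079 -0.0003] rotvec tool [-0.001 -0.001  0.003] shift after turn [-0.0206  0.008  -0.0003]
```

```bash
python3 -m jog '[[[-0.0206,0.008,0,0,0,0],[0,0,0,0,0,0],[0,0,0,0,0,0]]]'
python3 - <<'E'
from h import *
todo([*A,.231],-11.4)
d=wrist();cv2.imwrite("pics/w2.png",d["frame"][:,:,::-1])
h=cv2.cvtColor(d["frame"],cv2.COLOR_RGB2HSV);m=cv2.inRange(h,(0,150,50),(6,255,255))
for a,r in blobs(m,40): print(a,np.round(r[0],1),np.round(r[1],1),round(r[2],1),[np.round(onz(d,p,.108)[:2],4).tolist() for p in [r[0],*cv2.boxPoints(r)]])
t=snapshot("top")
for a,r in blobs(mask(t,(45,100,30),(85,255,255),(190,100,420,260))): print("green top",r,onz(t,r[0],.282))
for a,r in blobs(mask(t,(0,150,60),(6,255,255),(322,150,400,230))): print("red top",r,onz(t,r[0],.108))
E
```

```text
clock: 6.48
tool_pos: [0.531, -0.1364, 0.2311]
eef_rot: [0.774, 0.634, 0.0, -0.0]
contact_force: [0.1, -0.5, -0.7]
opening: 0.359
finger_force: 59.8
t 6.47 tcp [ 0.531  -0.1364  0.2311] F [ 0.1 -0.5 -0.7] open 0.0316 grip 59.8
shift now [ 0.0004 -0.0001  0.0001] rotvec tool [-0.001 -0.001  0.   ] shift after turn [ 0.0004 -0.0001  0.0001]
718.5 [256.5 179. ] [15. 58.] 0.0 [[0.5336, -0.1261], [0.52, -0.1547], [0.5323, -0.0966], [0.5463, -0.0995], [0.535, -0.1577]]
red top ((331.0, 183.5), (5.0, 8.0), 90.0) [ 0.53324003 -0.12114464  0.108     ]
```

View pics/w2.png

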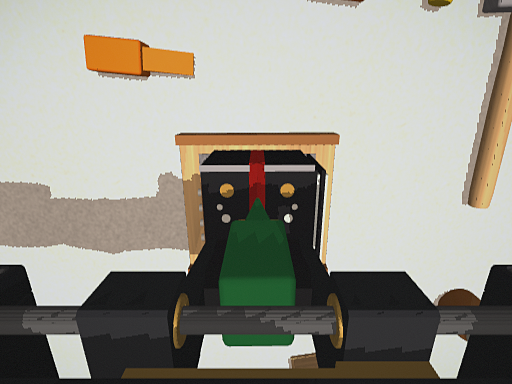

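The wrist view shows the blade tip at (257,200) in line with the red notch strip (column 257). It is within 1 mm of the seam line, so I press into the left notch to about 7 mm.

```bash
python3 -m jog '[[[0,0,0.025,0,0,0],[0,0,0.02,0,0,0],[0,0,0.007,0,0,0],[0,0,0.006,0,0,0],[0,0,0.006,0,0,0],[0,0,0.006,0,0,0],[0,0,0.006,0,0,0],[0,0,0.006,0,0,0],[0,0,0,0,0,0],[0,0,0,0,0,0]]]'
```

```text
clock: 7.82
tool_pos: [0.5317, -0.1374, 0.149]
eef_rot: [0.774, 0.633, 0.0, 0.0]
contact_force: [1.6, 0.1, -2.8]
opening: 0.355
finger_force: 59.8
```

```bash
python3 -m jog '[[[0,0,-0.01,0,0,0],[0,0,-0.02,0,0,0],[0,0,-0.03,0,0,0],[0,0,0,0,0,0],[0,0,0,0,0,0],[0,0,0,0,0,0]]]'
python3 - <<'E'
from h import *
todo([*B,.21],-11.4)
d=snapshot("side");cv2.imwrite("pics/s3.png",cv2.resize(d["frame"][180:384,220:460],None,fx=2.5,fy=2.5)[:,:,::-1])
E
```

```text
clock: 8.57
tool_pos: [0.5303, -0.137, 0.2082]
eef_rot: [0.774, 0.633, -0.001, -0.001]
contact_force: [0.2, -0.1, -1.1]
opening: 0.359
finger_force: 59.8
t 8.57 tcp [ 0.5303 -0.137   0.2082] F [ 0.2 -0.1 -1.1] open 0.0316 grip 59.8
shift now [-0.1089  0.0005 -0.0018] rotvec tool [-0.002 -0.     0.   ] shift after turn [-0.1089  0.0005 -0.0018]
```

View pics/s3.png

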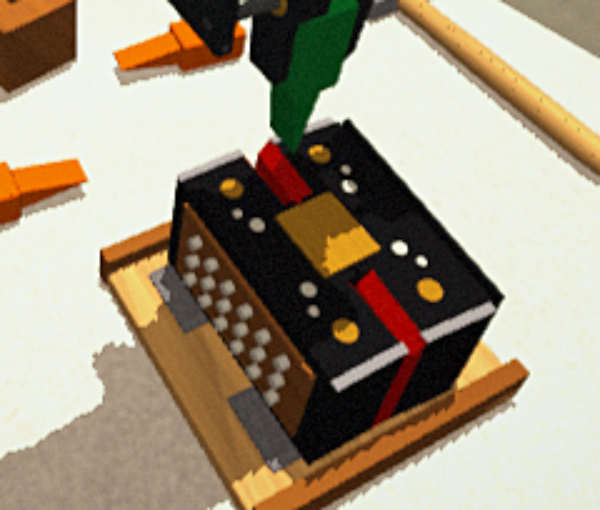

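The side view shows the left-end red gap at about (285,172), with the wedge intact above it, and the right notch at (395,315). I move over the right notch and measure the left opening.

```bash
python3 -m jog '[[[-0.04,0,0,0,0,0],[-0.04,0,0,0,0,0],[-0.029,0,0,0,0,0],[0,0,0,0,0,0],[0,0,0,0,0,0],[0,0,0,0,0,0]]]'
python3 - <<'E'
from h import *
todo([*B,.21],-11.4)
d=snapshot("top");cv2.imwrite("pics/c4.png",cv2.resize(d["frame"][140:245,300:410],None,fx=5,fy=5,interpolation=cv2.INTER_NEAREST)[:,:,::-1])
for a,r in blobs(mask(d,(0,150,60),(6,255,255),(322,150,400,230))): print("red top",a,r,onz(d,r[0],.108))
d=wrist();m=mask(d,(0,150,50),(6,255,255),(0,0,512,384))
for a,r in blobs(m,40): print(a,np.round(r[0],1),np.round(r[1],1),round(r[2],1),[np.round(onz(d,p,.11)[:2],4).tolist() for p in [r[0],*cv2.boxPoints(r)]])
E
```

```text
clock: 9.38
tool_pos: [0.5101, -0.2422, 0.2089]
eef_rot: [0.773, 0.634, 0.0, -0.001]
contact_force: [0.3, 0.7, -1.4]
opening: 0.361
finger_force: 59.8
t 9.38 tcp [ 0.5101 -0.2422  0.2089] F [ 0.3  0.7 -1.4] open 0.0318 grip 59.8
shift now [-0.0018 -0.0005 -0.0011] rotvec tool [-0.001 -0.001  0.003] shift after turn [-0.0018 -0.0005 -0.0011]
red top 44.5 ((380.04998779296875, 194.34999084472656), (10.435516357421875, 6.957010269165039), 18.434947967529297) [ 0.51169432 -0.2324454   0.108     ]
red top 25.5 ((337.07061767578125, 187.18235778808594), (20.608394622802734, 2.4947004318237305), 12.52880859375) [ 0.52526705 -0.1350368   0.108     ]
red top 43.0 ((338.8235168457031, 181.20590209960938), (20.615528106689453, 3.395498752593994), 14.03624439239502) [ 0.53892838 -0.13874567  0.108     ]
498.5 [257.  189.9] [39.7 19. ] 88.2 [[0.5125, -0.2359], [0.5072, -0.2162], [0.5239, -0.219], [0.518, -0.2565], [0.5005, -0.2536]]
636.0 [267.9  68.5] [11.3 67.6] 3.7 [[0.5408, -0.1384], [0.5299, -0.1619], [0.5426, -0.1144], [0.551, -0.1165], [0.5389, -0.1642]]
624.5 [249.   68.5] [67.1 11. ] 88.8 [[0.5261, -0.1355], [0.5262, -0.1115], [0.5345, -0.113], [0.5259, -0.1611], [0.517, -0.1595]]
```

View pics/c4.png

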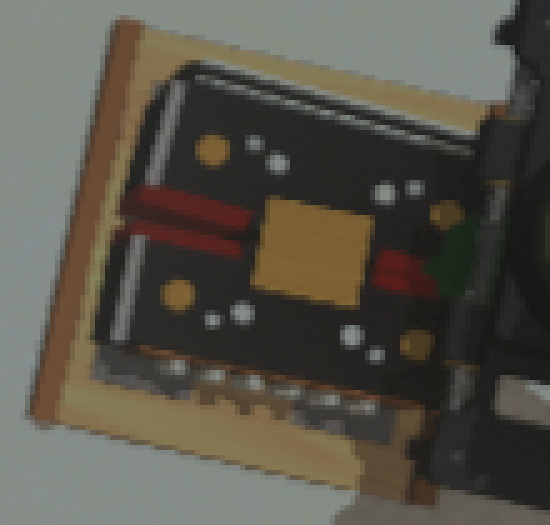

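The crop shows the left notch's two red flanks separated, at (185,205) and (190,235), and the right notch still shut. The flank spacing gives a 7.0 mm opening at the left. I now press the right to about 14 mm, which is 7 mm ahead.

```bash
python3 -m jog '[[[-0.001,0.0005,0.018,0,0,0],[0,0,0.013,0,0,0],[0,0,0.006,0,0,0],[0,0,0.006,0,0,0],[0,0,0.006,0,0,0],[0,0,0.006,0,0,0],[0,0,0.006,0,0,0],[0,0,0.006,0,0,0],[0,0,0.006,0,0,0],[0,0,0.0075,0,0,0],[0,0,0,0,0,0],[0,0,0,0,0,0]]]'; python3 -m jog '[[[0,0,0,0,0,0],[0,0,-0.015,0,0,0],[0,0,-0.03,0,0,0],[0,0,-0.036,0,0,0],[0,0,0,0,0,0],[0,0,0,0,0,0]]]';python3 -m jog '[[[0.04,0,0,0,0,0],[0.04,0,0,0,0,0],[0.03,0,0,0,0,0],[0,0,0,0,0,0],[0,0,0,0,0,0],[0,0,0,0,0,0]]]'
python3 - <<'E'
from h import *
todo([*A,.21],-11.4)
d=snapshot("top")
for a,r in blobs(mask(d,(0,150,60),(6,255,255),(322,150,400,230))): print("red top",a,r,onz(d,r[0],.108))
d=wrist();m=mask(d,(0,150,50),(6,255,255),(0,0,512,384))
for a,r in blobs(m,40): print(a,np.round(r[0],1),np.round(r[1],1),round(r[2],1),np.round(onz(d,r[0],.106)[:2],4))
E
```

```text
clock: 10.98
tool_pos: [0.5099, -0.245, 0.1282]
eef_rot: [0.774, 0.633, -0.0, -0.0]
contact_force: [0.5, 0.3, -0.8]
opening: 0.357
finger_force: 59.8
clock: 11.72
tool_pos: [0.509, -0.2448, 0.2095]
eef_rot: [0.774, 0.633, -0.0, -0.001]
contact_force: [-0.4, 0.6, -1.6]
opening: 0.358
finger_force: 59.8
clock: 12.48
tool_pos: [0.5309, -0.139, 0.2094]
eef_rot: [0.775, 0.632, -0.001, -0.0]
contact_force: [0.4, 0.5, -1.9]
opening: 0.355
finger_force: 59.8
t 12.47 tcp [ 0.5309 -0.139   0.2094] F [ 0.4  0.5 -1.9] open 0.0313 grip 59.8
shift now [ 0.003  -0.0005 -0.0006] rotvec tool [-0.001  0.001 -0.002] shift after turn [ 0.003  -0.0005 -0.0006]
478.5 [266.2 184. ] [66.2  9.3] 88.7 [ 0.5426 -0.13  ]
413.0 [249.9 183.5] [ 8.9 65.3] 1.8 [ 0.528  -0.1265]
```

```bash
python3 -m jog '[[[0.002,0,0.02,0,0,0],[0,0,0.015,0,0,0],[0,0,0.006,0,0,0],[0,0,0.006,0,0,0],[0,0,0.006,0,0,0],[0,0,0.006,0,0,0],[0,0,0.006,0,0,0],[0,0,0.006,0,0,0],[0,0,0.006,0,0,0],[0,0,0.0065,0,0,0],[0,0,0,0,0,0],[0,0,0,0,0,0]]]'
python3 - <<'E'
from h import *
todo([*A,.126],-11.4)
for n in("top","side"):
    d=snapshot(n)
    if n=="side": cv2.imwrite("pics/s5.png",cv2.resize(d["frame"][180:384,220:460],None,fx=2.5,fy=2.5)[:,:,::-1])
    for a,r in blobs(mask(d,(0,150,60),(6,255,255),(240,150,450,384)),10): print(n,a,np.round(r[0],1),np.round(r[1],1),onz(d,r[0],.106))
E
```

```text
clock: 14.08
tool_pos: [0.532, -0.1353, 0.1258]
eef_rot: [0.774, 0.633, -0.0, -0.0]
contact_force: [0.4, -0.3, -1.7]
opening: 0.359
finger_force: 59.8
t 14.07 tcp [ 0.532  -0.1353  0.1258] F [ 0.4 -0.3 -1.7] open 0.0316 grip 59.8
shift now [-0.0009 -0.0008 -0.0002] rotvec tool [-0. -0.  0.] shift after turn [-0.0009 -0.0008 -0.0002]
side 839.0 [378.5 317.1] [65.1 31.6] [ 0.49835066 -0.26007648  0.106     ]
side 49.0 [339.4 256.2] [ 6.8 11.4] [ 0.53405313 -0.1560625   0.106     ]
```

View pics/s5.png

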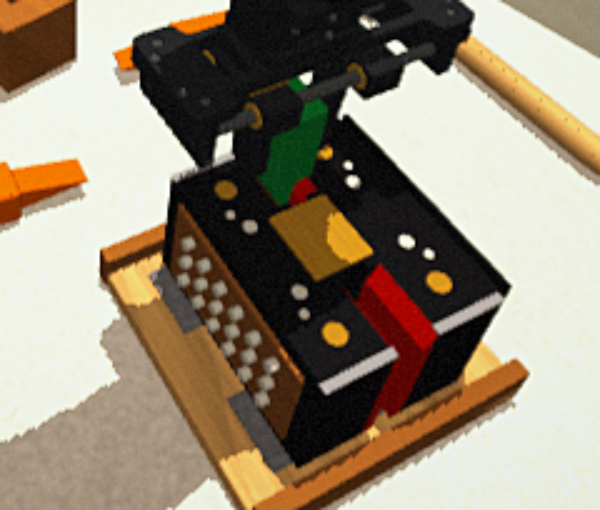

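The side view shows the right end clearly open (red gap near (400,310)) and the wedge seated in the left notch at (293,165). I let go, retract, and check.

```bash
python3 -m jog '[[[0,0,0,0,0,0],[0,0,0,0,0,0],[0,0,0,0,0,0],[0,0,0,0,0,0]]]' 0.06; python3 -m jog '[[[0,0,-0.02,0,0,0],[0,0,-0.04,0,0,0],[0,0,-0.05,0,0,0],[0,0,-0.05,0,0,0],[0.04,0,0,0,0,0],[0.05,0,0,0,0,0],[0.05,0,0,0,0,0],[0.05,0,0,0,0,0],[0.05,0,0,0,0,0],[0,0,0,0,0,0],[0,0,0,0,0,0]]]'
python3 - <<'E'
from h import *
todo([*A,.3],-11.4)
d=snapshot("top");cv2.imwrite("pics/c6.png",cv2.resize(d["frame"][140:245,300:410],None,fx=5,fy=5,interpolation=cv2.INTER_NEAREST)[:,:,::-1])
for a,r in blobs(mask(d,(0,150,40),(8,255,255),(322,150,405,230)),8): print("red",a,np.round(r[0],1),np.round(r[1],1),onz(d,r[0],.106))
for a,r in blobs(mask(d,(45,100,30),(85,255,255),(300,150,405,230)),8): print("green",a,np.round(r[0],1),np.round(r[1],1),r[2],onz(d,r[0],.177))
E
```

```text
clock: 14.68
tool_pos: [0.532, -0.1354, 0.1262]
eef_rot: [0.774, 0.633, 0.0, -0.0]
contact_force: [0.3, 0.7, -0.4]
opening: 0.682
finger_force: 0.0
clock: 16.05
tool_pos: [0.5792, 0.0989, 0.2861]
eef_rot: [0.774, 0.633, -0.001, 0.0]
contact_force: [-0.9, 0.1, 0.6]
opening: 0.68
finger_force: 0.0
t 16.05 tcp [0.5792 0.0989 0.2861] F [-0.9  0.1  0.6] open 0.0599 grip 0.0
shift now [-0.2398 -0.0007 -0.0136] rotvec tool [-0.     0.001 -0.   ] shift after turn [-0.2398 -0.0008 -0.0139]
red 13.5 [384.  200.1] [18.4  1.6] [ 0.49900731 -0.24200435  0.106     ]
red 35.5 [385.9 190.6] [18.9  3.2] [ 0.52068522 -0.24595122  0.106     ]
green 218.0 [342.5 182.1] [17.  14.6] 14.03624439239502 [ 0.53199445 -0.13556856  0.177     ]
```

View pics/c6.png

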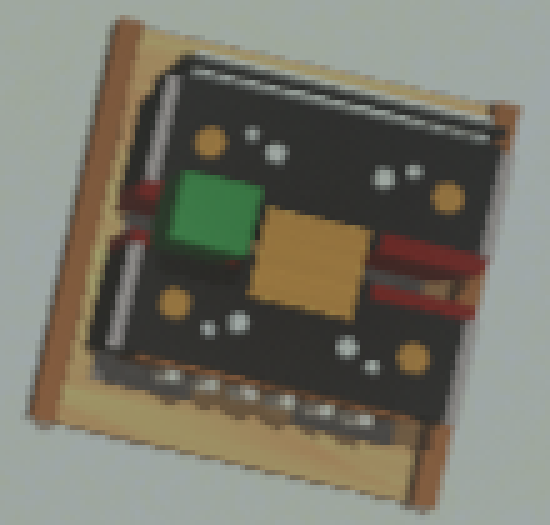

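The crop shows the wedge upright at (215,212), standing in the left notch. The right flanks are parted, at (430,252) and (425,300), which gives about 14 mm. The black halves look parallel, so I hand in.

```bash
python3 -c "
from plant import *
print(finish_job())"
```

```text
the job is handed in; nothing more can be done
None
```

The job is handed in at about 16 s of the 54 s: the seam is open about 14 mm at both ends (right measured, left inferred from wedge depth), no end led by more than about 7 mm, and the green wedge is released and standing in the left notch.

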